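# Stow a governor flyball arm in its sprung clips and lock it with the cotter lever

## Robot

A 6-joint arm with a two-finger parallel gripper is mounted at the origin on the work surface. World frame = base frame: x ahead of the robot, y to its left, z up, the work surface at z = 0. Lengths are in m, angles in degrees, forces in N, time in s.
With the tool pointing down it reaches from about 0.4 to 0.825 m from the base axis. Payload 7 kg.
Tool frame: the origin (TCP) lies at the centre of the arm's flange, where the gripper is bolted on; the fingertips stand 178 mm ahead of it and the grasp point (between the pads) lies 159 mm ahead of it (r.tips_ahead is the z of the fingertips in the tool frame, in m); z points along the fingers, y is the line along which they close (so a half turn about z gives the same grasp; the last joint's range is limited). The gripper opens to 88 mm and grips with 3 to 60 N. Pads are 19 mm wide; open, the fingers measure 130 mm over their backs; the gripper's body (78 mm by 193 mm) begins 47 mm behind the grasp point.
Start: joints at [-56.545, 20.546, 0.682, 0, -70.136, -16.507], TCP at [0.197, -0.646, 0.405] pointing down, gripper open.
Joint ranges: [-176.03, 176.03], [-82.01, 121.73], [-58.28, 71.71], [-173.87, 95.51], [-174.79, -0.11], [-173.66, 173.66]. Speed limits (degrees/s): [136.94, 136.94, 172.46, 180, 180, 180].

## Interface

Orientations are given as [roll, pitch, yaw] about the fixed x, y, z axes, in that order (R = Rz(yaw) Ry(pitch) Rx(roll)).
In Python, from plant import r gives the robot as it stands. The module is installed in compiled form; this text tells all that it offers.
- The arm moves only by the shell command python3 -m pendant 'ROWS' [FORCE]. ROWS is JSON, a list that holds one entry, the list of rows, each a list of 7 numbers: the shift along the tool's x, y, z in m, then the turn, a rotation vector about the tool's x, y, z in degrees, then the gripper command: -1 is shut, 1 is fully open, values between are in proportion. A call has 1 to 5 rows; each row is the pose to reach, as a shift and turn from the pose commanded when the call began, along the tool's axes at that moment; what a row does not reach only later rows make up. A row lasts 1/10 s, in which the tool goes at most 50 mm and 8.59 degrees, less where a joint would pass 70% of its speed; a pose out of reach is approached as far as the arm can. A call with a gripper value outside its range is refused whole. The fingers move at their own pace and stop on an object; FORCE is the grip in N (left out, the last holds). Time passes only in rows, so rows that repeat a pose let the fingers close. It gives the time, the measured TCP pose, the force, the opening and the grip force at its end, in the units of the state.
- r.get_state(): the state, without advancing time (a new reading comes with each control period).
- r.capture(name): name is "scene" or "top" or "wrist"; returns the picture (400x640x3 uint8, red, green, blue); there is no depth.
- r.camera_params(name): a dict with "fx", "fy", "cx", "cy" (pixels), "R" (3x3) and "t" (3): a world point X has camera coordinates R X + t. Camera axes: x right, y down, z forward; pixel columns grow to the right and rows downward; lengths in m; the calibration is good to about 2 mm. A picture is of the moment at which its call begins: read the wrist's pose just before it. camera_params takes no time and is no camera call; for the wrist camera it gives the pose at the moment of the call.
- r.close_job(): hands the job in; it is judged then, once.
The state is a dict: "time_s": time; "joints": joint angles; "qd": joint speeds; "joint_torque": joint torques, N m; "tcp_pos": TCP position; "eef_rot": TCP orientation; "contact_force": force on the tool from outside, world axes, zero at the start; "moment": the same for the moment, N m; "gripper_width": finger opening in m; "gripper_force": force on a finger pad.
Only numpy, scipy, OpenCV 4.12 (cv2) and the standard library are available. Lean on these libraries where they do the work, as an engineer would, in place of code of your own. Each camera call takes 0.05 s, during which the arm holds its last target. There are 200 camera calls.

## Task

Stow the spare flyball arm: press it into the two wide sprung-ball clips across the upper part of the sloping rack, with its ball over the round dish, until it clicks fully home at both ends. Then press the cotter lever into the two narrow clips that run down the slope, with its thin toe up the slope and crossing over the tail of the arm and its thick head at the low end, until it too is fully home at both ends. Leave the collar, the oiler cup and the spindle standing where they are.

Things in the scene. Friction and masses are not known exactly. Their poses are not given: they have to be found in the camera images.
- flyarm: Bronze flyball arm, 0.5 kg (varies by a fifth): a round rod 16 mm in diameter, lying along its x axis, with a 30 mm ball centred at x = +90 mm and a square tail block (16 mm long, 30 by 30 mm) at x = -94 to -78 mm. It lies level on the sheet-iron plate on ball and block. Origin: under the middle of the rod at the level on which it lies; the rod's axis is 15 mm above the origin.
- flyarm_mid (a point): Middle of the flyball arm's rod, on its axis (15 mm above the arm's origin); axes as the arm's.
- flyarm_ball (a point): Centre of the flyball arm's 30 mm ball, 90 mm along +x from flyarm_mid.
- cotter: Blackened steel cotter lever, 0.22 kg (varies by a fifth): a round rod 12 mm in diameter along its x axis, with a thin square toe (8 mm long, 18 by 18 mm) at x = +76 to +84 mm and a thick square head (28 mm long, 18 by 18 mm) at x = -104 to -76 mm. It lies level on the plate. Origin: under the middle of the rod at the level on which it lies; the rod's axis is 9 mm above the origin.
- cotter_mid (a point): Middle of the cotter lever's rod, on its axis (9 mm above its origin); axes as the lever's.
- cotter_toe (a point): Middle of the cotter lever's toe, 80 mm along +x from cotter_mid.
- plate: Fixed sheet-iron plate 240 (x) by 200 (y) by 4 mm lying on the shelf; the arm, the lever and the collar lie on its top, 4 mm above the work surface. Origin: centre of its underside.
- rack: Fixed iron clip rack, an L-shaped board on legs that slopes 30 degrees, high side towards the rack's +x. Origin: on the work surface; axes upright, x level towards the high side. The board's top passes 87 mm above the origin. Highest point (top of the wide clips) about 140 mm.
- seat_arm (a point): Where flyarm_mid must come: midway between the two wide clips, 32 mm off the board. Axes are the board's: x up the slope, y level along the arm's seat, z square off the board (30 degrees from vertical, leaning to the rack's -x). The arm's x axis must lie along +y. The space between the clips is free for fingers down to the board.
- dish (a point): Where flyarm_ball must come: 90 mm along +y from seat_arm, same axes. A round dish 34 mm wide lies on the board below it.
- clip_wide (a point): One of the two wide clips, at y = +42 mm of seat_arm (the other at -42), same axes, on the seat axis: a U fork 10 mm thick with 9 mm cheeks, 19 mm gap, rounded tops 18.5 mm above the axis. From each cheek a 12 mm sprung steel ball stands 4.5 mm into the gap, 8 mm above the axis. Both clips together take about 14 N along -z; a rod not yet past the balls rides about 17 mm high.
- seat_cotter (a point): Where cotter_mid must come: midway between the two narrow clips, 50 mm off the board, at (-64, -62, +18) mm in the axes of seat_arm, same axes. The lever's x axis (toe) must lie along +x. The seated lever crosses over the arm's rod at x = +64 mm with 4 mm between them, so the arm must be in first.
- clip_narrow (a point): One of the two narrow clips, at x = +40 mm of seat_cotter (the other at -40), same axes, on the seat axis: a U fork 10 mm thick with 9 mm cheeks, 15 mm gap, rounded tops 16.5 mm above the axis, and the same sprung balls, 7.3 mm above the axis. Both clips together take about 14 N along -z; a rod not yet past the balls rides about 15 mm high.
- collar: Bystander: loose cast-iron collar, 36 mm outside, 20 mm bore, 22 mm high, standing on the plate between the arm and the lever. Origin: centre of its underside. Leave it alone.
- oiler: Bystander: loose brass oiler cup, 40 mm in diameter, 54 mm high, standing on the work surface in the inner corner of the L-shaped board. Origin: centre of its underside. Leave it alone.
- spindle: Bystander: loose upright steel spindle, foot 44 mm in diameter, 138 mm high, standing between the plate and the rack. Origin: centre of its underside. Leave it alone.
Mind the look-alikes: they are no part of the job. Leave any yellow look-alike of the flyarm alone.

How it is judged (in metres and radians):
On the way, in this order (a step that is already met when the one before it is completed fails the run):
1. the flyball arm is clicked home at both ends in the wide clips, ball over the dish (x of flyarm_mid in the frame of seat_arm between -0.004 and 0.004 m and z of flyarm_mid in the frame of seat_arm between -0.004 and 0.004 m and y of flyarm_ball in the frame of dish between -0.01 and 0.01 m and angle between the x axis of flyarm and the y axis of seat_arm, either way round below 0.06 rad), for 0.2 s.
2. then the cotter lever is clicked home at both ends in the narrow clips, toe up the slope over the arm (all of step 1 and y of cotter_mid in the frame of seat_cotter between -0.004 and 0.004 m and z of cotter_mid in the frame of seat_cotter between -0.004 and 0.004 m and x of cotter_mid in the frame of seat_cotter between -0.01 and 0.01 m and x of cotter_toe in the frame of seat_cotter between 0.07 and 0.09 m and angle between the x axis of cotter and the x axis of seat_cotter, either way round below 0.06 rad), for 0.2 s.
At the end, for the whole second after the job is handed in: Arm and lever at rest, each within 4 mm of its seat across the rod and in depth, within 10 mm along it and within 0.06 rad of its direction; ball over the dish, toe up the slope; collar, oiler cup and spindle upright, moved under 20 mm (all of step 2 and linear speed of each of flyarm, cotter below 0.02 m/s and angle between each of collar, oiler, spindle's own z axis and vertical below 0.3 rad); the robot touches nothing.
It fails at once if the collar, the oiler cup or the spindle is moved more than 20 mm or tipped over (distance of any of collar, oiler, spindle from where it was at the start of the episode above 0.02 m or angle between any of collar, oiler, spindle's own z axis and vertical above 0.5 rad).
It also fails if it takes over 64 s, if anything falls off the work surface, if the arm or the gripper's body presses on something with over 40 N, if the wrist force passes 120 N, or if a joint passes its speed limit or range.

## Working session

There is one attempt and no reset: what is moved stays moved. The work goes in short steps, Python scripts to look and compute and a shell command to move; the robot and the scene stay as the last step left them, time stands still between calls to the robot, and variables do not carry over. Pictures are saved under pics/ and viewed, at most 10 in all, crops included, and the job is handed in when it is done.

```bash
mkdir -p pics; python3 - <<'E'
from plant import r
import cv2,numpy as np
for n in ("scene","top"):
    im=r.capture(n); cv2.imwrite(f"pics/{n}0.png",im[:,:,::-1])
    p=r.camera_params(n); print(n,{k:np.round(v,4).tolist() for k,v in p.items()})
s=r.get_state(); print(s['time_s'],s['tcp_pos'],s['eef_rot'],s['gripper_width'])
p=r.camera_params("wrist");print({k:np.round(v,4).tolist() for k,v in p.items()})
E
```

```text
scene {'fx': 450.0389, 'fy': 450.0389, 'cx': 316.6172, 'cy': 191.7743, 'R': [[0.1405, 0.9901, -0.0059], [0.8182, -0.1195, -0.5624], [-0.5575, 0.0742, -0.8268]], 't': [-0.0184, -0.3524, 1.5329]}
top {'fx': 421.9658, 'fy': 421.9658, 'cx': 318.2228, 'cy': 206.1673, 'R': [[0.0132, -0.9997, 0.0208], [-0.9857, -0.0165, -0.168], [0.1683, -0.0183, -0.9856]], 't': [-0.0915, 0.5326, 0.9924]}
0.1 [ 0.19672223 -0.64553226  0.40382168] [ 1.79916586e+02 -8.17722316e-03 -1.63056886e+02] 0.08737864353380165
{'fx': 303.8252, 'fy': 303.8252, 'cx': 315.7861, 'cy': 200.7634, 'R': [[-0.2917, 0.9565, 0.0012], [0.9247, 0.2817, 0.2563], [0.2448, 0.0759, -0.9666]], 't': [0.6731, -0.0326, 0.3909]}
```

View pics/scene0.png

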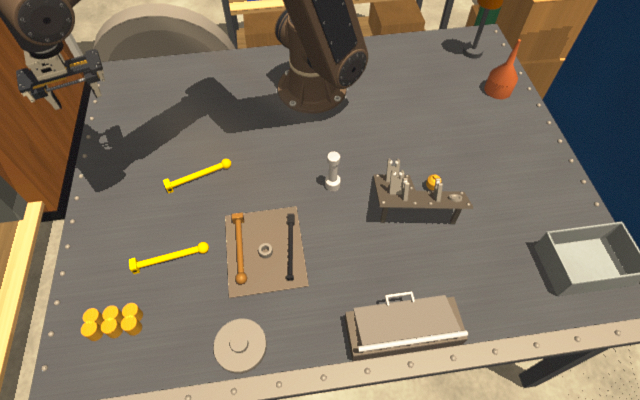

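View pics/top0.png

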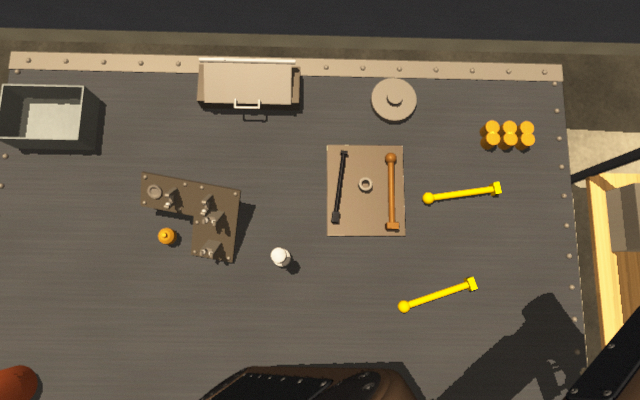

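```bash
cat > h.py <<'E'
import numpy as np,cv2
from plant import r
def ray(p,u,v):
    R=np.array(p['R']);t=np.array(p['t'])
    d=R.T@np.array([(u-p['cx'])/p['fx'],(v-p['cy'])/p['fy'],1]);return -R.T@t,d/np.linalg.norm(d)
def onz(p,u,v,z):
    c,d=ray(p,u,v);return c+d*(z-c[2])/d[2]
def tri(obs): # [(p,u,v)...]
    A=np.zeros((3,3));b=np.zeros(3);L=[ray(*o) for o in obs]
    for c,d in L: M=np.eye(3)-np.outer(d,d);A+=M;b+=M@c
    X=np.linalg.solve(A,b);return X,[np.linalg.norm(np.cross(X-c,d)) for c,d in L]
def proj(p,X):
    q=np.array(p['R'])@X+np.array(p['t']);return q[0]/q[2]*p['fx']+p['cx'],q[1]/q[2]*p['fy']+p['cy']
E
python3 - <<'E'
import cv2,numpy as np
from h import *
a=cv2.imread("pics/top0.png")[160:275,130:300];b=cv2.imread("pics/scene0.png")[140:235,320:490]
f=lambda x:cv2.resize(x,None,fx=4.5,fy=4.5,interpolation=cv2.INTER_CUBIC)
c=f(a);cv2.imwrite("pics/c1.png",c[:,:]);cv2.imwrite("pics/c2.png",f(b))
p=r.camera_params("top")
for n,u,v,z in [("arm ball",391,158,.019),("arm tail",392,226,.019),("cot a",345,154,.013),("cot b",336,217,.013),("collar",365,184,.026),("spindle",281,256,.13),("dish",154,191,.09)]: print(n,onz(p,u,v,z).round(3))
E
```

```text
arm ball [ 0.668 -0.271  0.019]
arm tail [ 0.491 -0.27   0.019]
cot a [ 0.678 -0.152  0.013]
cot b [ 0.512 -0.129  0.013]
collar [ 0.596 -0.202  0.026]
spindle [ 0.406 -0.001  0.13 ]
dish [0.556 0.304 0.09 ]
```

View pics/c1.png

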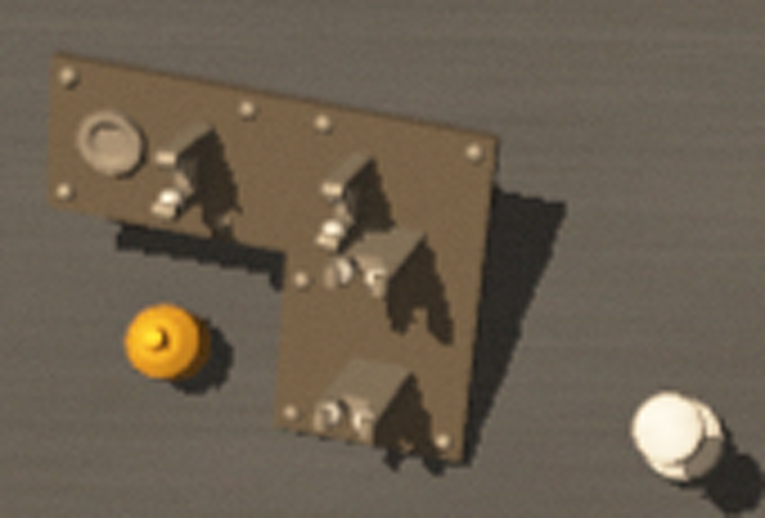

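View pics/c2.png

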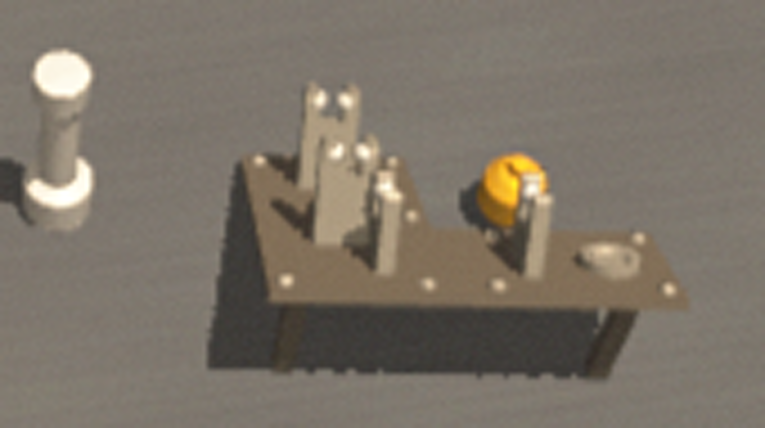

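```bash
python3 - <<'E'
from h import *
P=r.camera_params("top");S=r.camera_params("scene")
T=[(68,76),(247,108),(322,122),(474,151),(65,190),(301,278),(290,411),(443,441),(110,142)]
C=[(669,289),(500,285),(429,284),(287,280),(639,238),(411,215),(392,162),(260,160),(610,258)]
g=lambda U,o:(U+.5)/4.5-.5+o
X=[]
for a,b in zip(T,C):
    x,e=tri([(P,g(a[0],130),g(a[1],160)),(S,g(b[0],320),g(b[1],140))]);X.append(x);print((x*1000).round(1),round(e[0]*1000,1))
X=np.array(X)
c=X.mean(0);n=np.linalg.svd(X-c)[2][2];n*=np.sign(n[2]);print("normal",n,np.degrees(np.arccos(n[2])),np.degrees(np.arctan2(-n[1],-n[0])))
d=X[0]-X[3];print("yaw from edge",np.degrees(np.arctan2(-d[0],d[1])))
d=X[5]-X[6];print("edge2",np.degrees(np.arctan2(d[1],d[0])))
E
```

```text
[587.4 323.8 104.2] 1.1
[571.8 230.  105.6] 0.9
[565.1 190.9 105.2] 0.7
[551.2 112.  105.6] 0.8
[532.8 332.5  73.9] 1.2
[489.4 208.1  62.1] 0.5
[421.2 220.5  22. ] 0.5
[406.3 137.3  20.3] 1.0
[555.2 303.3  92.6] 0.6
normal [-0.48988402  0.08023515  0.86808754] 29.762846380193068 -9.301545349845506
yaw from edge -9.72464215439647
edge2 -10.294379410924343
```

```bash
cat >> h.py <<'E'
from scipy.spatial.transform import Rotation as Ro
def axes(x,z):
    z=np.array(z,float);z/=np.linalg.norm(z);x=np.array(x,float);x-=z*(x@z);x/=np.linalg.norm(x)
    return np.column_stack([x,np.cross(z,x),z])
def down(yaw): a=np.radians(yaw);return axes([np.cos(a),np.sin(a),0],[0,0,-1])
def goal(pos,R,ahead=0.):
    "shift/turn from here so that the point `ahead` along tool z is at pos"
    s=r.get_state();R0=Ro.from_euler('xyz',s['eef_rot'],degrees=True).as_matrix()
    t=np.array(pos)-ahead*R[:,2]
    print("t",round(s['time_s'],2),"tcp",s['tcp_pos'].round(4),s['eef_rot'].round(1),"->",t.round(4),"\n shift",(R0.T@(t-s['tcp_pos'])).round(4),"turn",Ro.from_matrix(R0.T@R).as_rotvec(degrees=True).round(2))
E
python3 - <<'E'
from h import *
p=r.camera_params("wrist");s=r.get_state();R0=Ro.from_euler('xyz',s['eef_rot'],degrees=True).as_matrix()
R=np.array(p['R']);c=-R.T@np.array(p['t']);print("cam in tool",R0.T@(c-s['tcp_pos']),"fwd",R0.T@R[2])
goal([.62,-.21,.37],down(180))
E
```

```text
cam in tool [0.06854285 0.00126798 0.01841485] fwd [-2.56390928e-01 -1.57828606e-04  9.66573157e-01]
t 0.1 tcp [ 0.1967 -0.6455  0.4038] [ 179.9   -0.  -163.1] -> [ 0.62 -0.21  0.37] 
 shift [-0.5318  0.2932  0.0342] turn [ 0.08 -0.02 16.94]
```

```bash
g='[-0.484,0.308,0.034,0,0,17,1]'; python3 -m pendant '[[[-0.484,0.308,0.034,0,0,17,1],[-0.484,0.308,0.034,0,0,17,1],[-0.484,0.308,0.034,0,0,17,1],[-0.484,0.308,0.034,0,0,17,1],[-0.484,0.308,0.034,0,0,17,1]]]'; python3 -c "
from h import *
goal([.57,-.21,.37],down(180))"
```

```text
time_s: 0.6
tcp_pos: [0.3575, -0.4574, 0.3898]
eef_rot: [180.0, -0.0, 179.9]
contact_force: [1.0, -0.1, -0.2]
gripper_width: 0.0875
gripper_force: 0.0
t 0.6 tcp [ 0.3575 -0.4574  0.3898] [180.   -0.  179.9] -> [ 0.57 -0.21  0.37] 
 shift [-0.2122  0.2476  0.0198] turn [ 0.02 -0.01 -0.07]
```

```bash
python3 -m pendant '[[[-0.212,0.247,0.02,0,0,0,1],[-0.212,0.247,0.02,0,0,0,1],[-0.212,0.247,0.02,0,0,0,1],[-0.212,0.247,0.02,0,0,0,1],[-0.212,0.247,0.02,0,0,0,1]]]'; python3 -m pendant '[[[-0.06,0.065,0.005,0,0,0,1],[-0.06,0.065,0.005,0,0,0,1],[-0.06,0.065,0.005,0,0,0,1],[-0.06,0.065,0.005,0,0,0,1]]]'; python3 - <<'E'
from h import *
p=r.camera_params("wrist");im=r.capture("wrist")
cv2.imwrite("pics/w1.png",im[:,:,::-1])
import pickle;pickle.dump(p,open("w1.pkl","wb"))
goal([.57,-.21,.37],down(180))
E
```

```text
time_s: 1.1
tcp_pos: [0.5203, -0.2679, 0.3746]
eef_rot: [180.0, -0.0, 180.0]
contact_force: [0.0, -0.5, 0.4]
gripper_width: 0.0875
gripper_force: 0.0
time_s: 1.5
tcp_pos: [0.5799, -0.2039, 0.3689]
eef_rot: [180.0, -0.1, -179.9]
contact_force: [-0.5, -0.7, 0.8]
gripper_width: 0.0876
gripper_force: 0.0
t 1.55 tcp [ 0.5794 -0.2047  0.3692] [ 1.8e+02 -1.0e-01  1.8e+02] -> [ 0.57 -0.21  0.37] 
 shift [ 0.0094 -0.0053 -0.0008] turn [ 0.01 -0.07 -0.01]
```

View pics/w1.png

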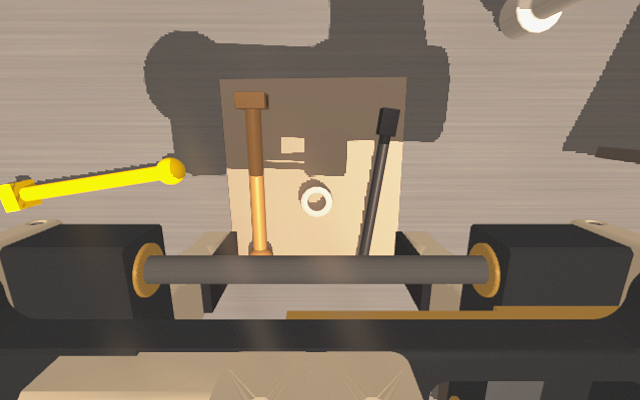

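```bash
python3 - <<'E'
from h import *
import pickle;p=pickle.load(open("w1.pkl","rb"))
im=cv2.imread("pics/w1.png");hsv=cv2.cvtColor(im,cv2.COLOR_BGR2HSV)
o=((hsv[...,0]<18)&(hsv[...,1]>150)).astype(np.uint8); d=(im.max(2)<62).astype(np.uint8)
def rows(m,a,b,lo,hi):
    out=[]
    for v in range(a,b):
        c=np.where(m[v,lo:hi])[0]
        if len(c): out.append((v,c.mean()+lo,c.min()+lo,c.max()+lo))
    return np.array(out)
A=rows(o,85,255,225,290);print(A[::10].round(1))
B=rows(d,100,255,355,402);print(B[::8].round(1))
def line(Q,z,a,b):
    Q=Q[(Q[:,0]>a)&(Q[:,0]<b)];k=np.polyfit(Q[:,0],(Q[:,2]+Q[:,3])/2,1)
    x1,x2=[onz(p,np.polyval(k,v),v,z) for v in (a,b)];dd=x2-x1
    print(x1.round(4),x2.round(4),"yaw",np.degrees(np.arctan2(dd[1],dd[0])))
line(A,.019,115,240);line(B,.013,145,225)
for n,u,v,z in[("tail outer top edge",251,92,.034),("tail inner bottom?",251,108,.034),("head outer",390,108,.022),("collar",316,201,.026)]:print(n,onz(p,u,v,z).round(4))
E
```

```text
[[105.  238.  238.  238. ]
 [118.  248.  247.  249. ]
 [129.  251.3 248.  256. ]
 [140.  251.  248.  257. ]
 [150.  251.5 249.  256. ]
 [160.  252.4 249.  258. ]
 [170.  254.5 252.  258. ]
 [180.  257.  250.  263. ]
 [190.  257.4 251.  263. ]
 [200.  257.  251.  263. ]
 [210.  258.4 252.  264. ]
 [220.  257.6 252.  264. ]
 [230.  259.  253.  265. ]
 [240.  259.5 254.  265. ]
 [250.  261.1 254.  268. ]]
[[108.  382.5 382.  383. ]
 [116.  388.1 379.  397. ]
 [124.  388.4 378.  396. ]
 [132.  386.2 377.  395. ]
 [140.  383.9 379.  389. ]
 [148.  378.  378.  378. ]
 [156.  377.  377.  377. ]
 [164.  375.  375.  375. ]
 [172.  374.  374.  374. ]
 [181.  372.  372.  372. ]
 [189.  371.  371.  371. ]
 [198.  369.  369.  369. ]
 [206.  368.  368.  368. ]
 [215.  366.  366.  366. ]
 [224.  365.  365.  365. ]
 [235.  398.5 396.  401. ]
 [243.  398.5 396.  401. ]
 [251.  398.  395.  401. ]]
[ 0.5053 -0.2717  0.019 ] [ 0.6459 -0.2675  0.019 ] yaw 1.7025462216194853
[ 0.5367 -0.1339  0.013 ] [ 0.6293 -0.1454  0.013 ] yaw -7.101391644983251
tail outer top edge [ 0.4838 -0.2666  0.034 ]
tail inner bottom? [ 0.4989 -0.2674  0.034 ]
head outer [ 0.4982 -0.1259  0.022 ]
collar [ 0.5968 -0.2024  0.026 ]
```

```bash
python3 -m pendant '[[[0.02,0.25,-0.05,0,0,0,1],[0.02,0.25,-0.05,0,0,0,1],[0.02,0.25,-0.05,0,0,0,1],[0.02,0.25,-0.05,0,0,0,1],[0.02,0.25,-0.05,0,0,0,1]]]'; python3 -m pendant '[[[0.02,0.17,0,0,0,0,1],[0.02,0.17,0,0,0,0,1],[0.02,0.17,0,0,0,0,1],[0.02,0.17,0,0,0,0,1],[0.02,0.17,0,0,0,0,1]]]'; python3 - <<'E'
from h import *
p=r.camera_params("wrist");im=r.capture("wrist")
im=im[:,:,::-1];cv2.imwrite("pics/w2.png",im)
import pickle;pickle.dump(p,open("w2.pkl","wb"))
cv2.imwrite("pics/w2c.png",cv2.resize(im[0:270,140:500],None,fx=2.2,fy=2.2,interpolation=cv2.INTER_CUBIC))
print(r.get_state()['tcp_pos'],[np.round(proj(p,np.array(X)),0) for X in ([.555,.303,.093],[.406,.137,.02],[.551,.112,.105])])
E
```

```text
time_s: 2.05
tcp_pos: [0.5592, 0.0398, 0.4195]
eef_rot: [180.0, 0.0, 179.8]
contact_force: [0.4, -0.4, 0.2]
gripper_width: 0.0877
gripper_force: 0.0
time_s: 2.55
tcp_pos: [0.5399, 0.211, 0.4186]
eef_rot: [180.0, 0.0, -180.0]
contact_force: [-0.5, -0.2, -0.4]
gripper_width: 0.0875
gripper_force: 0.0
[0.54002147 0.20964637 0.41862361] [array([402., 203.]), array([251.,  62.]), array([216., 202.])]
```

View pics/w2c.png

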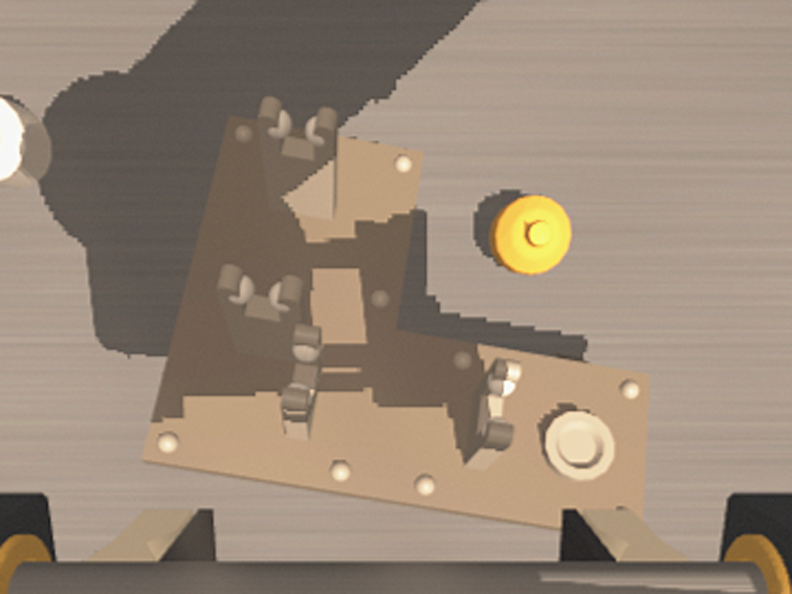

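```bash
cat > fit.py <<'E'
from h import *
import pickle
from scipy.optimize import least_squares
p=pickle.load(open("w2.pkl","rb"))
c=[-.064,-.062,.018]
M=[]
obs=[((307,337),(-.014,-.042,.014)),((296,398),(.014,-.042,.014)),((507,371),(-.014,.042,.014)),((498,433),(.014,.042,.014)),
((270,110),(c[0]-.04,c[1]-.012,c[2]+.012)),((326,121),(c[0]-.04,c[1]+.012,c[2]+.012)),((231,278),(c[0]+.04,c[1]-.012,c[2]+.012)),((287,291),(c[0]+.04,c[1]+.012,c[2]+.012)),((578,445),(0,.09,-.030))]
def frame(yaw): return Ro.from_euler('zy',[yaw,-30],degrees=True).as_matrix()
def res(q):
    F=frame(q[3]*100);return np.concatenate([np.array(proj(p,F@np.array(X)+q[:3]))-[(U+.5)/2.2-.5+140,(V+.5)/2.2-.5] for (U,V),X in obs])
if __name__=="__main__":
    s=least_squares(res,[.524,.217,.12,-.098]);print(s.x.round(4));print(s.fun.reshape(-1,2).round(1))
    F=frame(s.x[3]*100);print(F.round(3));print("cotter",s.x[:3]+F@c,"dish",s.x[:3]+F@[0,.09,-.03])
    T=np.array([578,445]);print("ez",F[:,2],"ey",F[:,1])
    print("cov mm",np.sqrt(np.diag(np.linalg.inv(s.jac.T@s.jac)))*1000*.5)
E
python3 fit.py
```

```text
[ 0.5239  0.217   0.1178 -0.1029]
[[-0.6 -1.7]
 [-2.2 -1. ]
 [-0.6 -1.8]
 [-0.8 -0.7]
 [ 1.3  2.5]
 [ 0.6  1.3]
 [-1.3  1.1]
 [-0.1 -0.4]
 [ 4.4  0.9]]
[[ 0.852  0.155 -0.5  ]
 [-0.179  0.984  0.   ]
 [ 0.492  0.089  0.866]]
cotter [0.45081519 0.16746703 0.09634902] dish [0.55286033 0.30559236 0.09983919]
ez [-5.00000000e-01  6.93889390e-18  8.66025404e-01] ey [0.15467571 0.98392102 0.08930206]
cov mm [0.15551017 0.17237809 0.64214221 1.33264179]
```

```bash
sed -i "s/'zy'/'ZY'/" fit.py; python3 fit.py
```

```text
[ 0.5246  0.2172  0.1181 -0.0994]
[[-0.  -1.3]
 [-0.8 -0.1]
 [-0.2 -0.7]
 [ 0.7  0.1]
 [-0.2  0.4]
 [-0.   0.3]
 [-0.8  0.7]
 [ 1.4 -0.2]
 [-0.   0.9]]
[[ 0.853  0.173 -0.492]
 [-0.15   0.985  0.086]
 [ 0.5    0.     0.866]]
cotter [0.45043323 0.1673006  0.10170293] dish [0.55490823 0.30330576 0.09213372]
ez [-0.49249207  0.08632242  0.8660254 ] ey [1.72644833e-01 9.84984143e-01 6.93889390e-18]
cov mm [0.15600093 0.17172858 0.64166033 1.27924383]
```

```bash
python3 -m pendant '[[[-0.019,-0.24,0.04,0,0,0,-0.2],[-0.019,-0.24,0.04,0,0,0,-0.2],[-0.019,-0.24,0.04,0,0,0,-0.2],[-0.019,-0.24,0.04,0,0,0,-0.2],[-0.019,-0.24,0.04,0,0,0,-0.2]]]'; python3 -m pendant '[[[-0.019,-0.238,0.07,0,0,-1,-0.2],[-0.019,-0.238,0.07,0,0,-1,-0.2],[-0.019,-0.238,0.07,0,0,-1,-0.2],[-0.019,-0.238,0.07,0,0,-1,-0.2],[-0.019,-0.238,0.07,0,0,-1,-0.2]]]'; python3 - <<'E'
from h import *
import pickle
s=r.get_state();p=r.camera_params("wrist");im=r.capture("wrist")
im=im[:,:,::-1];cv2.imwrite("pics/w3.png",im);pickle.dump(p,open("w3.pkl","wb"))
goal([.578,-.2695,.185],down(-179))
E
```

```text
time_s: 3.1
tcp_pos: [0.5581, -0.0346, 0.3787]
eef_rot: [-180.0, 0.0, 179.8]
contact_force: [0.8, -0.0, 0.0]
gripper_width: 0.053
gripper_force: 0.0
time_s: 3.6
tcp_pos: [0.5763, -0.2724, 0.3085]
eef_rot: [-180.0, 0.0, -179.2]
contact_force: [1.2, 0.9, -0.6]
gripper_width: 0.0353
gripper_force: 0.0
t 3.65 tcp [ 0.5758 -0.2776  0.3055] [-180.    -0.2 -179.4] -> [ 0.578  -0.2695  0.185 ] 
 shift [-0.0028  0.0081  0.1204] turn [-0.03 -0.2  -0.35]
```

View pics/w3.png

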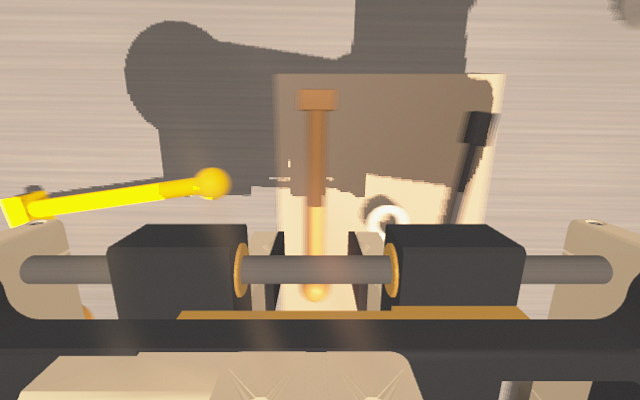

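```bash
python3 -m pendant '[[[0,0,0.05,0,0,0,-0.2],[0,0,0.05,0,0,0,-0.2],[0,0,0.05,0,0,0,-0.2]]]'; python3 - <<'E'
from h import *
import pickle
p=r.camera_params("wrist");im=r.capture("wrist")[:,:,::-1]
cv2.imwrite("pics/w4.png",im);pickle.dump(p,open("w4.pkl","wb"))
goal([.578,-.2695,.185],down(-179))
g=cv2.cvtColor(im,cv2.COLOR_BGR2HSV)[...,1]
for v in (80,100,120,140,160,180,200,215):
    # saturated columns near the rod
    c=np.where((g[v,270:370]>170))[0]+270
    print(v,c.min() if len(c) else None,c.max() if len(c) else None, onz(p,(c.min()+c.max())/2,v,.019).round(4) if len(c) else '')
E
```

```text
time_s: 3.95
tcp_pos: [0.5768, -0.2697, 0.2587]
eef_rot: [-180.0, -0.1, -179.1]
contact_force: [0.2, 0.2, 0.1]
gripper_width: 0.0351
gripper_force: 0.0
t 4.0 tcp [ 0.5778 -0.2693  0.2602] [-180.     0.  -179.1] -> [ 0.578  -0.2695  0.185 ] 
 shift [-0.0002 -0.0002  0.0752] turn [-0.05  0.03 -0.07]
80 None None 
100 None None 
120 None None 
140 None None 
160 None None 
180 None None 
200 None None 
215 None None
```

View pics/w4.png

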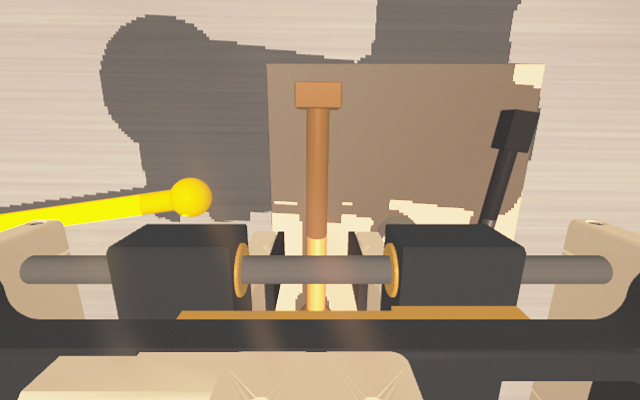

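```bash
python3 -c "
from h import *
import pickle
p=pickle.load(open('w4.pkl','rb'))
print(onz(p,317.5,82,.034),onz(p,317.5,112,.019),onz(p,317,230,.019))"; python3 -m pendant '[[[0,0,0.04,0,0,0,-0.2],[0,0,0.065,0,0,0,-0.2],[0,0,0.0755,0,0,0,-0.2],[0,0,0.0755,0,0,0,-0.2],[0,0,0.0755,0,0,0,-0.2]]]'
```

```text
[ 0.48386427 -0.26880153  0.034     ] [ 0.5018026 -0.268423   0.019    ] [ 0.58939481 -0.26732486  0.019     ]
time_s: 4.5
tcp_pos: [0.5789, -0.2684, 0.1852]
eef_rot: [-180.0, 0.1, -179.0]
contact_force: [0.3, 0.2, 0.9]
gripper_width: 0.035
gripper_force: 0.0
```

```bash
python3 -m pendant '[[[0,0,0,0,0,0,-1],[0,0,0,0,0,0,-1],[0,0,0,0,0,0,-1],[0,0,0,0,0,0,-1],[0,0,0,0,0,0,-1]]]' 55;  python3 -m pendant '[[[0,0,-0.02,0,0,0,-1],[0,0,-0.06,0,0,0,-1],[0,0,-0.11,0,0,0,-1],[0,0,-0.16,0,0,0,-1],[0,0,-0.2,0,0,0,-1]]]'; python3 -c "
from h import *
from fit import frame
F=frame(-9.94);s=np.array([.5246,.2172,.1181])
goal(s+.06*F[:,2],axes(-F[:,1],-F[:,2]),.1665)"
```

```text
time_s: 5.0
tcp_pos: [0.5782, -0.2685, 0.184]
eef_rot: [-180.0, 0.1, -179.0]
contact_force: [-0.8, 1.6, 5.8]
gripper_width: 0.0146
gripper_force: 55.0
time_s: 5.5
tcp_pos: [0.5775, -0.2684, 0.3853]
eef_rot: [180.0, 0.0, -179.1]
contact_force: [1.3, 0.3, -5.2]
gripper_width: 0.0148
gripper_force: 55.0
t 5.5 tcp [ 0.5775 -0.2684  0.3853] [ 180.     0.  -179.1] -> [0.413  0.2367 0.3143] 
 shift [0.1562 0.5078 0.0711] turn [ 25.03 -20.66 -77.19]
```

```bash
python3 -m pendant '[[[0.08,0.25,0,12.5,-10.3,-38.6,-1],[0.08,0.25,0,12.5,-10.3,-38.6,-1],[0.08,0.25,0,12.5,-10.3,-38.6,-1],[0.08,0.25,0,12.5,-10.3,-38.6,-1],[0.08,0.25,0,12.5,-10.3,-38.6,-1]]]'; cat > ga.py <<'E'
from h import *
from fit import frame
import sys
F=frame(-9.94);s=np.array([.5246,.2172,.1181])
goal(s+float(sys.argv[1])/1000*F[:,2],axes(-F[:,1],-F[:,2]),.1655)
E
python3 ga.py 70
```

```text
time_s: 6.0
tcp_pos: [0.496, -0.0303, 0.3822]
eef_rot: [-165.0, 5.3, -139.2]
contact_force: [0.8, 1.3, -4.5]
gripper_width: 0.0148
gripper_force: 55.0
t 6.0 tcp [ 0.496  -0.0303  0.3822] [-165.     5.3 -139.2] -> [0.4086 0.2375 0.322 ] 
 shift [-0.1028  0.2691  0.0003] turn [ 12.56 -10.31 -38.28]
```

```bash
python3 -m pendant '[[[-0.103,0.269,0,12.5,-10.3,-38.3,-1],[-0.103,0.269,0,12.5,-10.3,-38.3,-1],[-0.103,0.269,0,12.5,-10.3,-38.3,-1],[-0.103,0.269,0,12.5,-10.3,-38.3,-1],[-0.103,0.269,0,12.5,-10.3,-38.3,-1]]]'; python3 ga.py 70
```

```text
time_s: 6.5
tcp_pos: [0.4208, 0.2026, 0.3303]
eef_rot: [-150.0, -0.0, -99.8]
contact_force: [4.4, 0.2, -3.0]
gripper_width: 0.0145
gripper_force: 55.0
t 6.5 tcp [0.4208 0.2026 0.3303] [-150.    -0.   -99.8] -> [0.4086 0.2375 0.322 ] 
 shift [-0.0324  0.0197 -0.0019] turn [0.05 0.04 0.1 ]
```

```bash
python3 -m pendant '[[[-0.032,0.02,-0.002,0,0,0,-1],[-0.032,0.02,-0.002,0,0,0,-1],[-0.032,0.02,-0.002,0,0,0,-1],[-0.032,0.02,-0.002,0,0,0,-1]]]'; python3 ga.py 35; python3 - <<'E'
from h import *
import pickle
p=r.camera_params("wrist");im=r.capture("wrist")[:,:,::-1]
cv2.imwrite("pics/w5.png",im);pickle.dump(p,open("w5.pkl","wb"))
E
```

```text
time_s: 6.9
tcp_pos: [0.4107, 0.2353, 0.3228]
eef_rot: [-150.1, 0.0, -100.3]
contact_force: [0.4, 0.2, -4.3]
gripper_width: 0.0142
gripper_force: 55.0
t 6.9 tcp [0.4107 0.2353 0.3228] [-150.1    0.  -100.3] -> [0.4259 0.2345 0.2917] 
 shift [-0.0019  0.0025  0.0344] turn [ 0.1  -0.13 -0.29]
```

View pics/w5.png

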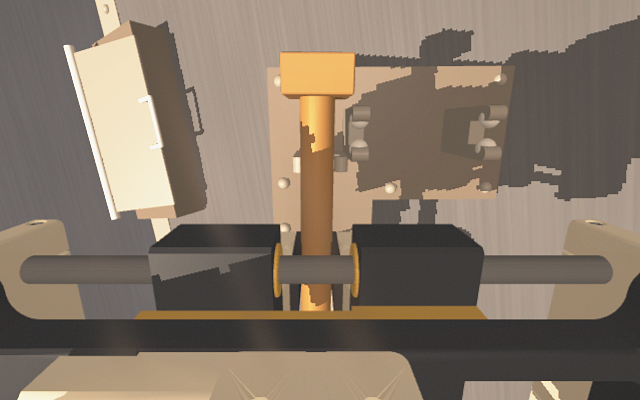

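```bash
python3 -m pendant '[[[-0.002,0.0028,0.02,0.1,-0.1,-0.3,-1],[-0.002,0.0028,0.039,0.1,-0.1,-0.3,-1],[-0.002,0.0028,0.039,0.1,-0.1,-0.3,-1],[-0.002,0.0028,0.039,0.1,-0.1,-0.3,-1]]]'; python3 ga.py 0
```

```text
time_s: 7.35
tcp_pos: [0.4338, 0.2383, 0.2945]
eef_rot: [-150.5, -0.3, -100.2]
contact_force: [-0.0, -0.3, -4.9]
gripper_width: 0.015
gripper_force: 55.0
t 7.35 tcp [0.4338 0.2383 0.2945] [-150.5   -0.3 -100.2] -> [0.4431 0.2315 0.2614] 
 shift [0.0049 0.0073 0.0339] turn [ 0.46 -0.44 -0.09]
```

```bash
python3 -m pendant '[[[0,0,0,0,0,0,-1],[0,0,0,0,0,0,-1]]]'; python3 ga.py 0;python3 -m pendant '[[[0,0,0,0,0,0,-1],[0,0,0,0,0,0,-1],[0,0,0,0,0,0,-1]]]'; python3 ga.py 0
```

```text
time_s: 7.55
tcp_pos: [0.4332, 0.2397, 0.2953]
eef_rot: [-150.4, -0.2, -100.1]
contact_force: [0.6, -0.9, -4.6]
gripper_width: 0.0146
gripper_force: 55.0
t 7.55 tcp [0.4332 0.2397 0.2953] [-150.4   -0.2 -100.1] -> [0.4431 0.2315 0.2614] 
 shift [0.0062 0.0071 0.035 ] turn [ 0.41 -0.27  0.  ]
time_s: 7.85
tcp_pos: [0.4333, 0.2399, 0.2949]
eef_rot: [-150.4, -0.3, -100.0]
contact_force: [-0.7, 0.6, -5.6]
gripper_width: 0.0148
gripper_force: 55.0
t 7.85 tcp [0.4333 0.2399 0.2949] [-150.4   -0.3 -100. ] -> [0.4431 0.2315 0.2614] 
 shift [0.0064 0.0069 0.0346] turn [ 0.43 -0.29  0.04]
```

```bash
python3 -m pendant '[[[0.0064,0.0069,0.007,0.4,-0.3,0,-1],[0.0064,0.0069,0.007,0.4,-0.3,0,-1],[0.0064,0.0069,0.007,0.4,-0.3,0,-1],[0.0064,0.0069,0.007,0.4,-0.3,0,-1]]]'; python3 ga.py 0;  python3 - <<'E'
from h import *
from fit import frame
import pickle
p=r.camera_params("wrist");im=r.capture("wrist")[:,:,::-1]
cv2.imwrite("pics/w6.png",im);pickle.dump(p,open("w6.pkl","wb"))
F=frame(-9.94);s=np.array([.5246,.2172,.1181])
print([np.round(proj(p,s+F@np.array(q)),1) for q in ((-.014,-.042,.0185),(.014,-.042,.0185),(0,-.042,.0277),(-.024,-.062-.012,.03),(-.024,-.05,.03))])
cv2.imwrite("pics/w6c.png",cv2.resize(im[40:240,210:410],None,fx=3,fy=3,interpolation=cv2.INTER_CUBIC))
E
```

```text
time_s: 8.25
tcp_pos: [0.4359, 0.2389, 0.2922]
eef_rot: [-150.6, -0.4, -100.1]
contact_force: [-0.3, 0.3, -4.9]
gripper_width: 0.0145
gripper_force: 55.0
t 8.25 tcp [0.4359 0.2389 0.2922] [-150.6   -0.4 -100.1] -> [0.4431 0.2315 0.2614] 
 shift [0.0059 0.0078 0.031 ] turn [ 0.58 -0.41  0.02]
[array([355.5, 161.1]), array([302.2, 161.1]), array([329.8, 163.4]), array([382.7,  95. ]), array([379.9, 147.4])]
```

View pics/w6c.png

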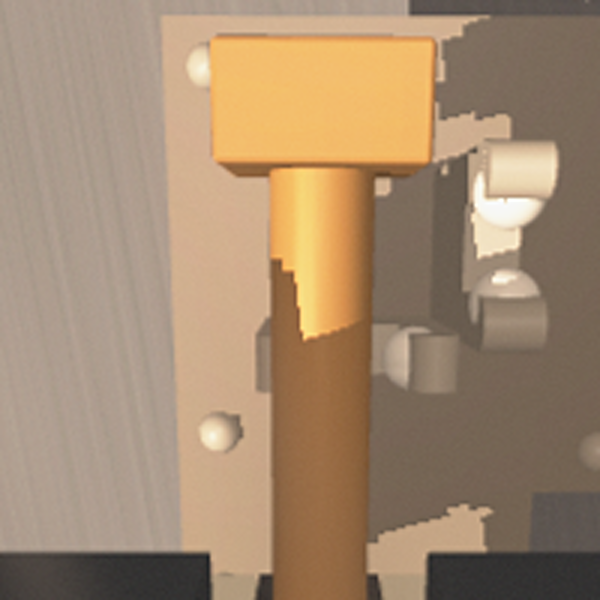

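```bash
python3 -c "
from h import *
s=r.get_state();print(s['joints'].round(1),s['joint_torque'].round(1),s['contact_force'],s['moment'])"
```

```text
[  46.4    4.8  -58.2   69.1  -26.2 -119.7] [ -0.  -30.5  23.4   2.3  -1.3   0. ] [-0.18261444  0.5779039  -5.01949762] [0.55191488 2.53295321 0.03834504]
```

```bash
cat > ga.py <<'E'
from h import *
from fit import frame
import sys
F=frame(-9.94);s=np.array([.5246,.2172,.1181]);a=np.radians(10)
goal(s+float(sys.argv[1])/1000*F[:,2],axes(-F[:,1],-np.cos(a)*F[:,2]-np.sin(a)*F[:,0]),.1655)
print(r.get_state()['joints'].round(1))
E
python3 ga.py 30
```

```text
t 8.3 tcp [0.4359 0.239  0.2923] [-150.6   -0.4 -100.1] -> [0.4541 0.2296 0.2996] 
 shift [ 0.0061 -0.0206  0.0033] turn [-9.42 -0.41 -0.01]
[  46.4    4.8  -58.2   69.1  -26.2 -119.7]
```

```bash
python3 -m pendant '[[[0.006,-0.0206,0,-9.4,-0.4,0,-1],[0.006,-0.0206,0.0033,-9.4,-0.4,0,-1],[0.006,-0.0206,0.0033,-9.4,-0.4,0,-1],[0.006,-0.0206,0.0033,-9.4,-0.4,0,-1],[0.006,-0.0206,0.0033,-9.4,-0.4,0,-1]]]'; python3 ga.py 30
```

```text
time_s: 8.8
tcp_pos: [0.4541, 0.2302, 0.2998]
eef_rot: [-159.9, -0.0, -99.9]
contact_force: [-0.7, 0.4, -5.2]
gripper_width: 0.0145
gripper_force: 55.0
t 8.8 tcp [0.4541 0.2302 0.2998] [-159.9   -0.   -99.9] -> [0.4541 0.2296 0.2996] 
 shift [0.0006 0.     0.0002] turn [-0.14 -0.01  0.02]
[ 52.    6.2 -47.8  35.9 -31.2 -92.1]
```

```bash
python3 -m pendant '[[[0.0006,-0.0017,0.01,0,0,0,-1],[0.0006,-0.0021,0.012,0,0,0,-1],[0.0006,-0.0021,0.012,0,0,0,-1]]]'; python3 ga.py 0; python3 -m pendant '[[[0,-0.0009,0.005,0,0,0,-1],[0,-0.0016,0.009,0,0,0,-1],[0,-0.0023,0.013,0,0,0,-1],[0,-0.0031,0.0175,0,0,0,-1],[0,-0.0031,0.0175,0,0,0,-1]]]'; python3 ga.py 0
```

```text
time_s: 9.1
tcp_pos: [0.4599, 0.2272, 0.2881]
eef_rot: [-160.0, -0.1, -100.0]
contact_force: [-0.3, 0.0, -3.8]
gripper_width: 0.0146
gripper_force: 55.0
t 9.1 tcp [0.4599 0.2272 0.2881] [-1.6e+02 -1.0e-01 -1.0e+02] -> [0.4688 0.227  0.2736] 
 shift [-0.0014 -0.0033  0.0166] turn [-0.   -0.13 -0.01]
[ 50.6   7.5 -48.6  37.8 -29.2 -93.1]
time_s: 9.6
tcp_pos: [0.4686, 0.2262, 0.2723]
eef_rot: [-160.0, -0.1, -100.0]
contact_force: [6.0, 0.8, -15.6]
gripper_width: 0.0147
gripper_force: 55.0
t 9.6 tcp [0.4686 0.2262 0.2723] [-1.6e+02 -1.0e-01 -1.0e+02] -> [0.4688 0.227  0.2736] 
 shift [-0.0008 -0.0005 -0.0012] turn [ 0.05 -0.08  0.01]
[ 48.7   9.3 -49.7  41.3 -26.3 -95.2]
```

```bash
python3 -m pendant '[[[0,0,0,0,0,0,-0.2],[0,0,0,0,0,0,-0.2],[0,0,0,0,0,0,-0.2]]]'; python3 -m pendant '[[[0,0.005,-0.03,0,0,0,-0.2],[0,0.010,-0.06,0,0,0,-0.2],[0,0.014,-0.08,0,0,0,-0.2],[0,0.014,-0.08,0,0,0,-0.2],[0,0.014,-0.08,0,0,0,-0.2]]]';  python3 - <<'E'
from h import *
from fit import frame
F=frame(-9.94);s=np.array([.5246,.2172,.1181])
def P(p,q):return np.round(proj(p,s+F@np.array(q)),1)
out=[]
for n in("top","scene","wrist"):
    p=r.camera_params(n);im=r.capture(n)[:,:,::-1];cv2.imwrite(f"pics/{n}7.png",im)
    for lab,q in(("ball",(0,.09,0)),("mid",(0,0,0)),("tail",(0,-.086,0))):print(n,lab,P(p,q))
    u,v=P(p,(0,0,0)).astype(int)
    if n!="wrist":
        c=cv2.resize(im[v-45:v+45,u-60:u+60],None,fx=4.4,fy=4.4,interpolation=cv2.INTER_CUBIC);out.append(c);print("crop org",u-60,v-45)
        hs=cv2.cvtColor(im,cv2.COLOR_BGR2HSV)
        m=((hs[...,0]<17)&(hs[...,1]>120)).astype(np.uint8);m[:v-45]=0;m[v+45:]=0;m[:,:u-60]=0;m[:,u+60:]=0
        n_,l,st,ce=cv2.connectedComponentsWithStats(m);print([(st[i].tolist(),ce[i].round(1).tolist()) for i in range(1,n_) if st[i,4]>15])
cv2.imwrite("pics/v7.png",np.vstack(out)[:, :])
print(r.get_state()['contact_force'])
E
```

```text
time_s: 9.9
tcp_pos: [0.4692, 0.227, 0.2746]
eef_rot: [-159.9, 0.1, -99.9]
contact_force: [-0.2, 0.6, 0.3]
gripper_width: 0.0324
gripper_force: 0.0
time_s: 10.4
tcp_pos: [0.4287, 0.2339, 0.3449]
eef_rot: [-159.9, 0.1, -99.9]
contact_force: [0.3, -0.5, -0.7]
gripper_width: 0.0351
gripper_force: 0.0
top ball [148.1 195.3]
top mid [186.7 202.7]
top tail [223.8 209.7]
crop org 126 157
[([179, 197, 52, 21, 441], [208.4, 206.2])]
scene ball [456.5 186.5]
scene mid [421.4 185.7]
scene tail [387.9 185. ]
crop org 361 140
[([384, 178, 20, 17, 183], [391.3, 185.9]), ([409, 182, 28, 9, 142], [422.5, 186.8]), ([442, 182, 21, 11, 131], [453.4, 187.2])]
wrist ball [299.6 311.8]
wrist mid [298. 211.]
wrist tail [296.2  94.3]
[-0.30895622 -0.22200756 -0.54940277]
```

```bash
python3 - <<'E'
from h import *
from fit import frame
F=frame(-9.94);s=np.array([.5246,.2172,.1181])
im=cv2.imread("pics/wrist7.png");p=r.camera_params("wrist")
hs=cv2.cvtColor(im,cv2.COLOR_BGR2HSV)
c0=-np.array(p['R']).T@np.array(p['t'])
for y in(-.086,-.065,-.055,-.03,-.02,-.01,.0):
    u,v=proj(p,s+F@[0,y,0]);e=[proj(p,s+F@[k,y,0])[0] for k in(-.008,.008)]
    row=hs[int(round(v)),240:360];c=np.where((row[:,0]<18)&(row[:,1]>110))[0]+240
    # high/low hypothesis
    u17=proj(p,s+F@[0,y,.017])
    print(y,round(v),"pred",np.round(sorted(e),1),"obs",(c.min(),c.max()+1,len(c)) if len(c) else None,"17high u",round(u17[0],1))
E
```

```text
-0.086 95 pred [284.7 307.3] obs (np.int64(272), np.int64(318), 3) 17high u 299.0
-0.065 125 pred [285.5 307.5] obs (np.int64(286), np.int64(308), 22) 17high u 299.5
-0.055 139 pred [285.8 307.6] obs (np.int64(287), np.int64(308), 21) 17high u 299.7
-0.03 173 pred [286.7 307.8] obs (np.int64(287), np.int64(308), 21) 17high u 300.1
-0.02 186 pred [287.  307.9] obs (np.int64(288), np.int64(308), 20) 17high u 300.3
-0.01 199 pred [287.3 308. ] obs (np.int64(288), np.int64(309), 21) 17high u 300.5
0.0 211 pred [287.6 308.1] obs (np.int64(288), np.int64(309), 21) 17high u 300.7
```

```bash
python3 - <<'E'
from h import *
import pickle
p=pickle.load(open("w1.pkl","rb"));g=cv2.imread("pics/w1.png").max(2).astype(int)
for v in (150,180,200,220): print(v,g[v,358:396].tolist())
a=onz(p,383.5,148,.013);b=onz(p,370.5,224,.013);print(a,b)
d=(b-a)/np.linalg.norm(b-a);print("yaw",np.degrees(np.arctan2(d[1],d[0])))
e=onz(p,390,109,.022);print(e,"mid from head",e[:2]+.104*d[:2], "head side",onz(p,387.5,124,.022))
n=np.array([-d[1],d[0]]);print("offset line",((e-a)[:2])@n)
E
```

```text
150 [241, 241, 241, 241, 241, 241, 241, 241, 241, 241, 242, 241, 241, 242, 244, 235, 165, 126, 116, 69, 56, 71, 79, 86, 109, 158, 135, 101, 84, 85, 239, 246, 243, 242, 242, 242, 242, 242]
180 [240, 240, 241, 240, 240, 240, 240, 241, 241, 243, 242, 174, 129, 95, 59, 62, 72, 77, 93, 128, 155, 124, 90, 75, 173, 242, 243, 242, 241, 242, 242, 242, 242, 242, 242, 242, 242, 242]
200 [240, 240, 240, 240, 241, 246, 183, 121, 128, 122, 76, 57, 69, 78, 82, 105, 156, 133, 95, 83, 101, 238, 244, 241, 241, 240, 241, 241, 241, 241, 241, 241, 241, 241, 241, 241, 241, 241]
220 [240, 240, 241, 246, 183, 125, 92, 60, 65, 76, 81, 94, 135, 136, 109, 86, 81, 233, 244, 242, 240, 241, 240, 241, 241, 241, 241, 241, 241, 241, 241, 241, 241, 241, 241, 241, 241, 241]
[ 0.5399341  -0.12829481  0.013     ] [ 0.62809683 -0.13841824  0.013     ]
yaw -6.550394733084801
[ 0.49919814 -0.1258654   0.022     ] mid from head [ 0.60251922 -0.13772941] head side [ 0.51426857 -0.12752907  0.022     ]
offset line -0.002233489215979299
```

```bash
cat > gc.py <<'E'
from h import *
import sys
# mid x,y, yaw, height above rest of rod axis (mm), tilt
mx,my,yaw,h=[float(v) for v in sys.argv[1:5]];t=np.radians(25);a=np.radians(yaw)
d=np.array([np.cos(a),np.sin(a),0]);z=-np.cos(t)*np.array([0,0,1])-np.sin(t)*d
goal([mx,my,.013+h/1000],axes(-d,z),.1745)
print(r.get_state()['joints'].round(1))
E
python3 gc.py .602 -.1365 -7 80
```

```text
t 10.55 tcp [0.4289 0.2332 0.3433] [-1.6e+02 -1.0e-01 -1.0e+02] -> [ 0.6752 -0.1455  0.2512] 
 shift [ 0.3302 -0.2579  0.1924] turn [-34.86  34.97  81.92]
[ 56.6   1.4 -44.8  29.6 -39.5 -88.9]
```

```bash
python3 -m pendant '[[[0.165,-0.153,0.03,-14.5,14.6,34,-0.36],[0.165,-0.153,0.03,-14.5,14.6,34,-0.36],[0.165,-0.153,0.03,-14.5,14.6,34,-0.36],[0.165,-0.153,0.03,-14.5,14.6,34,-0.36],[0.165,-0.153,0.03,-14.5,14.6,34,-0.36]]]'; python3 gc.py .602 -.1365 -7 80
```

```text
time_s: 11.05
tcp_pos: [0.5539, 0.0416, 0.3674]
eef_rot: [-173.0, -6.6, -136.8]
contact_force: [0.2, 0.8, -0.9]
gripper_width: 0.0283
gripper_force: 0.0
t 11.05 tcp [0.5539 0.0416 0.3674] [-173.    -6.6 -136.8] -> [ 0.6752 -0.1455  0.2512] 
 shift [ 0.0261 -0.2031  0.1459] turn [-20.24  20.23  47.52]
[ 27.5  11.4 -21.4   9.7 -62.  -78.8]
```

```bash
python3 -m pendant '[[[0.026,-0.203,0.126,-20.2,20.2,47.5,-0.36],[0.026,-0.203,0.126,-20.2,20.2,47.5,-0.36],[0.026,-0.203,0.126,-20.2,20.2,47.5,-0.36],[0.026,-0.203,0.126,-20.2,20.2,47.5,-0.36],[0.026,-0.203,0.126,-20.2,20.2,47.5,-0.36]]]'; python3 gc.py .602 -.1365 -7 80
```

```text
time_s: 11.55
tcp_pos: [0.6757, -0.141, 0.2685]
eef_rot: [-179.9, -20.5, -175.4]
contact_force: [1.3, 0.4, 0.1]
gripper_width: 0.0279
gripper_force: 0.0
t 11.55 tcp [ 0.6757 -0.141   0.2685] [-179.9  -20.5 -175.4] -> [ 0.6752 -0.1455  0.2512] 
 shift [-0.0052 -0.0044  0.0165] turn [-4.58  4.44 10.73]
[  4.4  34.1   2.7   0.2 -79.1 -89.8]
```

```bash
python3 -m pendant '[[[-0.005,-0.004,0.0165,-4.6,4.4,10.7,-0.36],[-0.005,-0.004,0.0165,-4.6,4.4,10.7,-0.36],[-0.005,-0.004,0.0165,-4.6,4.4,10.7,-0.36],[-0.005,-0.004,0.0165,-4.6,4.4,10.7,-0.36],[-0.005,-0.004,0.0165,-4.6,4.4,10.7,-0.36]]]'; python3 gc.py .602 -.1365 -7 80; python3 - <<'E'
from h import *
import pickle
p=r.camera_params("wrist");im=r.capture("wrist")[:,:,::-1];cv2.imwrite("pics/w8.png",im);pickle.dump(p,open("w8.pkl","wb"))
a=np.radians(-7);d=np.array([np.cos(a),np.sin(a),0]);m=np.array([.602,-.1365,.013])
g=im.max(2)
for k in(-.104,-.09,-.076,-.06,-.045,-.03,-.02,-.01,0,.02):
    u,v=proj(p,m+d*k);print(k,round(u,1),round(v,1),g[int(round(v)),int(u)-24:int(u)+25:1].tolist() if 0<=v<400 else '')
E
```

```text
time_s: 12.05
tcp_pos: [0.6743, -0.1421, 0.2549]
eef_rot: [179.9, -24.6, 173.6]
contact_force: [0.4, 0.2, -0.4]
gripper_width: 0.0282
gripper_force: 0.0
t 12.05 tcp [ 0.6743 -0.1421  0.2549] [179.9 -24.6 173.6] -> [ 0.6752 -0.1455  0.2512] 
 shift [-0.0027 -0.0033  0.0029] turn [-0.15  0.41  0.53]
[  3.   36.2   5.7  -4.  -83.7 -98.2]
-0.104 312.3 131.7 [167, 128, 130, 131, 129, 129, 131, 129, 128, 129, 129, 128, 119, 83, 68, 69, 68, 67, 66, 67, 62, 64, 61, 61, 59, 60, 62, 58, 57, 56, 58, 58, 56, 51, 116, 127, 127, 124, 125, 124, 124, 125, 128, 125, 100, 92, 95, 96, 93]
-0.09 312.1 146.9 [223, 226, 226, 218, 217, 218, 161, 129, 130, 132, 132, 131, 109, 83, 78, 79, 77, 77, 73, 71, 71, 72, 68, 70, 67, 68, 65, 65, 65, 64, 63, 61, 60, 50, 116, 127, 126, 126, 127, 127, 125, 124, 125, 125, 127, 128, 97, 92, 94]
-0.076 311.9 162.3 [224, 224, 225, 225, 225, 225, 224, 225, 224, 226, 233, 171, 133, 137, 100, 78, 78, 80, 80, 80, 77, 79, 76, 76, 76, 73, 72, 69, 69, 65, 60, 57, 54, 51, 80, 120, 128, 126, 128, 125, 124, 127, 125, 125, 126, 126, 125, 127, 128]
-0.06 311.6 180.3 [228, 228, 227, 227,
[... 1015 characters left out ...]
 128, 128, 130, 130, 130, 129, 129, 131, 133, 120, 84, 68, 75, 76, 77, 80, 84, 86, 81, 81, 81, 80, 80, 77, 110, 130, 134, 133, 133, 134, 132, 132, 131, 131, 133, 131, 131, 131, 131, 130, 132, 130]
0 310.8 251.2 [52, 56, 54, 55, 60, 119, 131, 127, 128, 128, 127, 130, 128, 127, 129, 133, 105, 71, 65, 69, 71, 71, 75, 83, 82, 76, 77, 78, 79, 76, 75, 106, 130, 133, 131, 135, 131, 132, 133, 132, 132, 131, 132, 133, 123, 227, 241, 173, 121]
0.02 310.5 276.1 [200, 201, 199, 200, 198, 199, 199, 200, 199, 199, 200, 200, 198, 199, 199, 199, 199, 198, 199, 199, 199, 197, 198, 198, 198, 196, 198, 198, 197, 196, 195, 194, 194, 195, 195, 195, 194, 194, 193, 191, 192, 192, 193, 190, 191, 190, 191, 190, 192]
```

```bash
python3 - <<'E'
from h import *
import pickle
p=pickle.load(open("w8.pkl","rb"));g=cv2.imread("pics/w8.png").max(2)
print(g[100:145,312].tolist())
a=np.radians(-7);d=np.array([np.cos(a),np.sin(a),0]);m=np.array([.602,-.137,.022]);print(proj(p,m-.104*d),proj(p,m-.076*d),g[140:185,319].tolist())
E
python3 gc.py .602 -.137 -7 30
```

```text
[92, 106, 121, 125, 124, 125, 126, 122, 122, 124, 123, 123, 123, 125, 123, 122, 123, 125, 123, 124, 126, 123, 123, 124, 124, 126, 130, 90, 62, 61, 61, 57, 59, 63, 60, 61, 62, 62, 65, 64, 62, 64, 66, 67, 63]
(np.float64(311.5577748285504), np.float64(127.63136923184256)) (np.float64(311.1519479674167), np.float64(159.21261276521668)) [60, 61, 60, 61, 61, 59, 60, 61, 63, 58, 64, 63, 66, 64, 63, 62, 64, 65, 61, 55, 59, 57, 54, 51, 82, 123, 128, 129, 131, 131, 130, 131, 133, 130, 131, 130, 129, 130, 129, 129, 130, 133, 132, 133, 131]
t 12.1 tcp [ 0.6743 -0.1418  0.2552] [179.9 -24.6 173.6] -> [ 0.6752 -0.146   0.2012] 
 shift [-0.0237 -0.0041  0.0486] turn [-0.14  0.42  0.53]
[  3.   36.2   5.7  -4.  -83.7 -98.2]
```

Head edge is at row 127, prediction 127.6, so the lever's position is confirmed. Descend in two stages.

```bash
python3 -m pendant '[[[-0.0237,-0.0041,0.0486,-0.1,0.4,0.5,-0.36],[-0.0237,-0.0041,0.0486,-0.1,0.4,0.5,-0.36],[-0.0237,-0.0041,0.0486,-0.1,0.4,0.5,-0.36],[-0.0237,-0.0041,0.0486,-0.1,0.4,0.5,-0.36],[-0.0237,-0.0041,0.0486,-0.1,0.4,0.5,-0.36]]]'; python3 gc.py .602 -.137 -7 0
```

```text
time_s: 12.6
tcp_pos: [0.6759, -0.1462, 0.2029]
eef_rot: [-180.0, -24.9, 173.0]
contact_force: [-0.8, 0.2, -0.3]
gripper_width: 0.028
gripper_force: 0.0
t 12.6 tcp [ 0.6759 -0.1462  0.2029] [-180.   -24.9  173. ] -> [ 0.6752 -0.146   0.1712] 
 shift [-0.0127  0.0001  0.0291] turn [-0.01  0.15 -0.03]
[  2.6  39.3   3.9  -4.1 -79.2 -98. ]
```

```bash
python3 -m pendant '[[[-0.008,0,0.018,0,0.1,0,-0.36],[-0.0127,0,0.0288,0,0.1,0,-0.36],[-0.0127,0,0.0288,0,0.1,0,-0.36],[-0.0127,0,0.0288,0,0.1,0,-0.36]]]'; python3 gc.py .602 -.137 -7 0
```

```text
time_s: 13.0
tcp_pos: [0.6747, -0.1462, 0.1697]
eef_rot: [-180.0, -25.1, 172.9]
contact_force: [-0.3, 0.2, 0.9]
gripper_width: 0.0277
gripper_force: 0.0
t 13.0 tcp [ 0.6747 -0.1462  0.1697] [-180.   -25.1  172.9] -> [ 0.6752 -0.146   0.1712] 
 shift [ 0.0002  0.0003 -0.0015] turn [-0.   -0.11 -0.06]
[  2.6  41.3   2.7  -4.2 -76.3 -97.8]
```

```bash
python3 -m pendant '[[[0,0,0,0,0,0,-1],[0,0,0,0,0,0,-1],[0,0,0,0,0,0,-1],[0,0,0,0,0,0,-1],[0,0,0,0,0,0,-1]]]' 58;  python3 -m pendant '[[[0.008,0,-0.018,0,0,0,-1],[0.025,0,-0.054,0,0,0,-1],[0.046,0,-0.099,0,0,0,-1],[0.067,0,-0.144,0,0,0,-1],[0.085,0,-0.182,0,0,0,-1]]]'; cat > gs.py <<'E'
from h import *
from fit import frame
import sys
F=frame(-9.94);s=np.array([.5246,.2172,.1181])+F@[-.064,-.062,.018];t=np.radians(25)
hz=float(sys.argv[1])/1000;z=-np.cos(t)*F[:,2]-np.sin(t)*F[:,0]
goal(s+hz*F[:,2],axes(-F[:,0],z),.1745 if len(sys.argv)<3 else float(sys.argv[2]))
print(r.get_state()['joints'].round(1))
E
python3 gs.py 60
```

```text
time_s: 13.5
tcp_pos: [0.6745, -0.1464, 0.1694]
eef_rot: [-180.0, -25.1, 172.9]
contact_force: [0.1, -0.6, 2.8]
gripper_width: 0.0104
gripper_force: 58.1
time_s: 14.0
tcp_pos: [0.6748, -0.1463, 0.3725]
eef_rot: [-180.0, -25.1, 172.9]
contact_force: [1.4, -0.6, -2.2]
gripper_width: 0.0106
gripper_force: 58.0
t 14.0 tcp [ 0.6748 -0.1463  0.3725] [-180.   -25.1  172.9] -> [0.4059 0.1751 0.3275] 
 shift [0.2586 0.2858 0.1705] turn [ -0.52 -30.05   2.85]
[  2.6  31.5  13.3  -4.1 -96.5 -99.3]
```

```bash
python3 -m pendant '[[[0,0.25,-0.01,-0.3,-15,1.4,-1],[0,0.25,-0.01,-0.3,-15,1.4,-1],[0,0.25,-0.01,-0.3,-15,1.4,-1],[0,0.25,-0.01,-0.3,-15,1.4,-1],[0,0.25,-0.01,-0.3,-15,1.4,-1]]]'; python3 gs.py 60 .173
```

```text
time_s: 14.5
tcp_pos: [0.7094, 0.103, 0.379]
eef_rot: [-179.9, -10.2, 171.5]
contact_force: [0.8, -0.3, -1.6]
gripper_width: 0.0102
gripper_force: 58.0
t 14.5 tcp [0.7094 0.103  0.379 ] [-179.9  -10.2  171.5] -> [0.406 0.175 0.326] 
 shift [0.2965 0.0264 0.1068] turn [ -0.2  -15.15   1.43]
[  22.3   28.6   11.6   -5.1  -81.9 -119.7]
```

```bash
python3 -m pendant '[[[0.29,0.026,0.06,-0.2,-15.1,1.4,-1],[0.29,0.026,0.06,-0.2,-15.1,1.4,-1],[0.29,0.026,0.06,-0.2,-15.1,1.4,-1],[0.29,0.026,0.06,-0.2,-15.1,1.4,-1],[0.29,0.026,0.06,-0.2,-15.1,1.4,-1]]]'; python3 gs.py 60 .173
```

```text
time_s: 15.0
tcp_pos: [0.4667, 0.1589, 0.3714]
eef_rot: [-179.9, 4.9, 170.1]
contact_force: [-0.5, 1.4, -1.9]
gripper_width: 0.0104
gripper_force: 58.0
t 15.0 tcp [0.4667 0.1589 0.3714] [-179.9    4.9  170.1] -> [0.406 0.175 0.326] 
 shift [0.0662 0.0055 0.0399] turn [-0.05 -0.09  0.04]
[  43.4    3.3  -28.2    4.8  -55.7 -145.9]
```

```bash
python3 -m pendant '[[[0.06,0.0055,0.025,0,0,0,-1],[0.06,0.0055,0.05,0,0,0,-1],[0.06,0.0055,0.0535,0,0,0,-1],[0.06,0.0055,0.0535,0,0,0,-1],[0.06,0.0055,0.0535,0,0,0,-1]]]'; python3 gs.py 30 .173;  python3 - <<'E'
from h import *
from fit import frame
import pickle
p=r.camera_params("wrist");im=r.capture("wrist")[:,:,::-1];cv2.imwrite("pics/w9.png",im);pickle.dump(p,open("w9.pkl","wb"))
F=frame(-9.94);s=np.array([.5246,.2172,.1181])+F@[-.064,-.062,.018]
g=im.max(2)
for q in((-.04,-.012,.012),(-.04,.012,.012)):
    print(q,np.round(proj(p,s+F@np.array(q)),1))
u,v=proj(p,s+F@[-.04,0,.012]);v=int(v);u=int(u)
print(u-45,v,g[v,u-45:u+46].tolist())
E
```

```text
time_s: 15.5
tcp_pos: [0.4167, 0.1743, 0.3147]
eef_rot: [180.0, 5.0, 170.1]
contact_force: [0.1, -0.4, -2.0]
gripper_width: 0.0104
gripper_force: 58.0
t 15.5 tcp [0.4167 0.1743 0.3147] [180.    5.  170.1] -> [0.4208 0.1724 0.3   ] 
 shift [-0.0031 -0.0011  0.015 ] turn [0.02 0.02 0.03]
[  49.8    2.6  -37.8    5.9  -47.1 -153.7]
(-0.04, -0.012, 0.012) [294.6 185.9]
(-0.04, 0.012, 0.012) [329.8 186. ]
267 185 [134, 135, 135, 134, 134, 136, 136, 134, 135, 136, 138, 134, 137, 134, 137, 136, 136, 136, 137, 135, 137, 134, 144, 155, 161, 166, 169, 171, 171, 170, 166, 161, 158, 147, 170, 217, 222, 220, 145, 84, 81, 83, 85, 84, 83, 84, 82, 85, 87, 82, 82, 82, 77, 79, 78, 75, 74, 72, 66, 97, 157, 172, 175, 177, 172, 169, 162, 193, 238, 225, 157, 134, 134, 136, 135, 135, 136, 135, 135, 134, 134, 135, 136, 136, 135, 136, 136, 135, 134, 136, 136]
```

```bash
python3 -m pendant '[[[-0.0031,-0.0012,0.015,0,0,0,-1],[-0.0073,-0.0012,0.024,0,0,0,-1],[-0.0073,-0.0012,0.024,0,0,0,-1],[-0.0073,-0.0012,0.024,0,0,0,-1]]]'; python3 gs.py 0 .173
```

```text
time_s: 15.95
tcp_pos: [0.4251, 0.171, 0.2906]
eef_rot: [-179.9, 5.0, 170.1]
contact_force: [0.2, 0.5, -1.3]
gripper_width: 0.0107
gripper_force: 58.0
t 15.95 tcp [0.4251 0.171  0.2906] [-179.9    5.   170.1] -> [0.4356 0.1699 0.274 ] 
 shift [-0.0091  0.0007  0.0174] turn [-0.06 -0.04 -0.01]
[  48.6    5.1  -39.1    6.2  -43.5 -152.9]
```

```bash
python3 -m pendant '[[[-0.0025,0.0004,0.005,0,0,0,-1],[-0.005,0.0004,0.0095,0,0,0,-1],[-0.0075,0.0004,0.014,0,0,0,-1],[-0.0097,0.0004,0.0188,0,0,0,-1],[-0.0097,0.0004,0.0188,0,0,0,-1]]]'; python3 gs.py 0 .173
```

```text
time_s: 16.45
tcp_pos: [0.4359, 0.1692, 0.2713]
eef_rot: [-179.9, 4.9, 170.1]
contact_force: [6.0, -1.5, -15.5]
gripper_width: 0.0104
gripper_force: 58.0
t 16.45 tcp [0.4359 0.1692 0.2713] [-179.9    4.9  170.1] -> [0.4356 0.1699 0.274 ] 
 shift [ 0.0002  0.0006 -0.0028] turn [-0.08 -0.08  0.03]
[  47.2    7.6  -39.5    6.4  -40.5 -152. ]
```

```bash
python3 -m pendant '[[[0,0,0,0,0,0,-0.36],[0,0,0,0,0,0,-0.36],[0,0,0,0,0,0,-0.36]]]'; python3 -m pendant '[[[0,0,-0.03,0,0,0,-0.36],[0,0,-0.07,0,0,0,-0.36],[0,0,-0.11,0,0,0,-0.36],[0,0,-0.13,0,0,0,-0.36],[0,0,-0.13,0,0,0,-0.36]]]';  python3 - <<'E'
from h import *
from fit import frame
p=r.camera_params("wrist");im=r.capture("wrist")[:,:,::-1];cv2.imwrite("pics/w10.png",im)
F=frame(-9.94);s0=np.array([.5246,.2172,.1181]);s=s0+F@[-.064,-.062,.018]
g=im.max(2)
for x in(-.09,-.07,-.055,-.02,0,.02,.055,.07,.08):
    u,v=proj(p,s+F@[x,0,0]);e=sorted(proj(p,s+F@[x,k,0])[0] for k in(-.006,.006));h=proj(p,s+F@[x,0,.015])
    a=int(u)-16;print(x,round(v),np.round(e,1),"high",np.round(h,0),"from",a,g[int(round(v)),a:a+33].tolist())
for x in (-.104,-.076,.076,.084): print(x,np.round(proj(p,s+F@[x,0,.009]),1))
u,v=proj(p,s+F@[-.104,0,.009]);print(int(v)-15,g[int(v)-15:int(v)+16,int(u)].tolist())
p=r.camera_params("scene");im=r.capture("scene")[:,:,::-1];cv2.imwrite("pics/s10.png",im);g=im.max(2)
for x in(-.09,-.055,0,.055,.08):
    u,v=proj(p,s+F@[x,0,0]);h=proj(p,s+F@[x,0,.015]);b=int(v)-14
    print(x,round(u,1),round(v,1),"high",np.round(h,1),b,g[int(round(v)),int(u)-10:int(u)+11].tolist())
E
```

```text
time_s: 16.75
tcp_pos: [0.436, 0.1698, 0.2728]
eef_rot: [180.0, 5.0, 170.1]
contact_force: [-0.3, 1.1, -1.1]
gripper_width: 0.0263
gripper_force: 0.0
time_s: 17.25
tcp_pos: [0.4251, 0.1721, 0.4059]
eef_rot: [179.7, 5.2, 170.1]
contact_force: [0.0, -0.6, -0.4]
gripper_width: 0.0281
gripper_force: 0.0
-0.09 105 [306.6 318.4] high [312.  98.] from 296 [103, 103, 101, 102, 102, 103, 104, 86, 64, 61, 62, 61, 62, 63, 59, 62, 61, 62, 61, 64, 61, 60, 60, 61, 61, 66, 94, 101, 103, 99, 101, 119, 122]
-0.07 124 [306.6 318.5] high [312. 117.] from 296 [104, 105, 104, 107, 107, 106, 105, 105, 105, 105, 98, 71, 70, 80, 85, 87, 91, 92, 97, 70, 55, 53, 68, 98, 103, 103, 101, 103, 103, 99, 96, 144, 185]
-0.055 138 [306.5 318.5] high [312. 132.] from 296 [127, 127, 127, 128, 128, 126, 129, 126, 126, 127, 115, 80, 63, 66, 65, 87, 93, 93, 94, 91, 91, 66, 71, 117, 127, 125, 126, 125, 124, 125, 124, 125, 125]
-0.02 172 [306.3 318.6] high [312. 167.] from 296 [133, 135, 134, 134, 134, 134, 134, 133, 157, 194, 179, 112, 77, 84, 84, 84, 85, 83, 79, 78, 76, 72, 81, 195, 215, 211, 211, 212, 212, 213, 212, 213,
[... 1288 characters left out ...]
59]
-0.09 390.8 156.9 high [391.2 152. ] 142 [123, 127, 125, 127, 125, 125, 124, 84, 38, 35, 53, 55, 52, 34, 43, 101, 121, 122, 125, 126, 125]
-0.055 392.2 161.4 high [392.7 156.4] 147 [126, 125, 127, 124, 124, 98, 102, 104, 118, 126, 82, 53, 72, 169, 141, 114, 104, 103, 122, 126, 124]
0 394.7 169.1 high [395.2 163.9] 155 [64, 63, 64, 92, 101, 104, 103, 105, 105, 79, 47, 47, 52, 82, 102, 118, 125, 132, 139, 130, 129]
0.055 397.4 177.4 high [397.9 172. ] 163 [104, 110, 106, 103, 162, 173, 174, 146, 69, 39, 44, 47, 67, 140, 168, 170, 148, 133, 126, 148, 151]
0.08 398.6 181.4 high [399.2 176. ] 167 [195, 196, 196, 181, 171, 138, 108, 75, 55, 46, 54, 59, 51, 39, 64, 166, 239, 255, 255, 204, 141]
```

```bash
python3 - <<'E'
from h import *
from fit import frame
F=frame(-9.94);s0=np.array([.5246,.2172,.1181]);s=s0+F@[-.064,-.062,.018]
g=cv2.imread("pics/w10.png").max(2)
for v in range(76,128,4): print(v,g[v,298:328].tolist())
g=cv2.imread("pics/s10.png").max(2);p=r.camera_params("scene")
for x in np.arange(-.125,-.055,.006).tolist()+np.arange(.06,.105,.005).tolist():
    u,v=proj(p,s+F@[x,0,0.009]);print(round(x,3),round(v,1),g[int(round(v)),int(u)-9:int(u)+10].tolist())
E
```

```text
76 [186, 185, 186, 186, 185, 186, 187, 186, 185, 186, 187, 187, 189, 190, 191, 191, 191, 192, 190, 188, 190, 190, 188, 190, 188, 189, 189, 188, 187, 187]
80 [192, 191, 191, 191, 190, 194, 151, 130, 133, 120, 109, 98, 97, 97, 96, 93, 95, 93, 115, 120, 126, 128, 119, 106, 97, 95, 94, 164, 170, 185]
84 [97, 97, 97, 100, 98, 102, 102, 104, 103, 101, 101, 101, 101, 104, 101, 102, 101, 101, 103, 101, 103, 102, 101, 104, 102, 100, 99, 100, 98, 100]
88 [104, 101, 103, 103, 102, 101, 101, 98, 97, 96, 96, 98, 98, 96, 96, 95, 98, 100, 101, 99, 99, 100, 100, 103, 103, 104, 102, 101, 100, 94]
92 [102, 102, 103, 102, 103, 89, 85, 90, 89, 91, 91, 91, 92, 89, 94, 91, 93, 70, 57, 60, 60, 60, 59, 71, 92, 101, 99, 98, 101, 96]
96 [99, 99, 97, 99, 102, 85, 86, 91, 93, 92, 93, 92, 92, 92, 92, 94, 74, 67, 62, 58, 61, 61, 59, 67, 98, 102, 103, 103, 102, 118]
100 [104, 102, 102, 105, 105, 92, 66, 67, 63, 87, 94, 92, 97, 93, 95, 72, 58, 60, 58, 61, 59, 63, 61, 69, 97, 104, 102, 102, 101, 96]
104 [104, 107, 103, 101, 103, 88, 68, 62, 63, 63, 63, 61, 61, 61, 62, 61, 61, 60, 59, 62, 61, 59, 57, 69, 97, 105, 103
[... 2155 characters left out ...]
7 176.5 [106, 103, 162, 173, 174, 146, 69, 39, 44, 47, 67, 140, 168, 170, 148, 133, 126, 148, 151]
0.075 177.3 [106, 103, 162, 173, 174, 146, 69, 39, 44, 47, 67, 140, 168, 170, 148, 133, 126, 148, 151]
0.08 178.1 [158, 153, 168, 174, 171, 124, 68, 38, 45, 47, 57, 120, 164, 141, 150, 199, 205, 205, 172]
0.085 178.9 [191, 174, 175, 169, 118, 70, 47, 45, 46, 48, 71, 99, 80, 124, 207, 215, 220, 180, 136]
0.09 179.8 [197, 176, 172, 169, 116, 82, 59, 47, 47, 42, 46, 46, 50, 126, 208, 225, 238, 180, 134]
0.095 180.6 [196, 181, 171, 138, 108, 75, 55, 46, 54, 59, 51, 39, 64, 166, 239, 255, 255, 204, 141]
0.1 181.4 [181, 171, 138, 108, 75, 55, 46, 54, 59, 51, 39, 64, 166, 239, 255, 255, 204, 141, 127]
```

```bash
python3 -m pendant '[[[0,0,0,0,0,0,-0.36],[0,0,0,0,0,0,-0.36],[0,0,0,0,0,0,-0.36]]]'; python3 -c "
from plant import r
print(r.close_job())"
```

```text
time_s: 17.65
tcp_pos: [0.4246, 0.1715, 0.4013]
eef_rot: [-179.9, 4.9, 170.1]
contact_force: [-0.4, 0.3, -0.0]
gripper_width: 0.0283
gripper_force: 0.0
the job is handed in; nothing more can be done
None
```

I pressed the flyball arm and then the cotter lever into their clips and handed the job in at about 17.7 s; camera checks after each release put both fully home at both ends, the collar, oiler cup and spindle were left alone but not re-checked, and the hand-in returned no verdict.

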